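# Lock the revolving painting stand towards the palette

### The job

Turn the revolving painting stand until its locking arm lines up with the hole in the base plate on the side where the round paint palette lies, then push the locking pin fully home through that hole. The painting on the stand is wet: do not touch it, and leave the other things on the table where they are.

Things in the scene. Friction and masses are not known exactly. Their poses are not given: they have to be found in the camera images.
- stand: Revolving painting stand on a flat steel base plate (20 mm thick, 210 x 280 mm, 9 kg, lying on the table). Origin on the vertical turning axis, at table height; z up; -x points from the axis to the plate's front edge, roughly towards the robot; +y left seen from the robot. The spindle is fixed. The plate reaches from x = -165 to +45 mm, y = -140 to +140 mm, its top is at 20 mm.
- hole_left (a point): NOMINAL place of the left hole (stand's +y side) in the plate's top, 20 mm above the table: round, 15 mm, right through, 135 mm from the axis and 0.6 rad from the stand's -x axis. The plate has play about the axis and lies turned up to 0.1 rad either way, unmeasured: the real hole is up to 14 mm along the circle from this point (radius exact) and must be felt for.
- hole_right (a point): NOMINAL place of the right hole (stand's -y side) in the plate's top, the mirror image of the left one, with the same unmeasured error of up to 14 mm along the circle.
- top (a joint): Angle of the turning top, rad, positive counter-clockwise from above, -0.85 to 0.85. At 0 the locking arm points along the stand's -x axis, at -0.6 nominally over the left hole, at +0.6 over the right hole. It stays where it is left; turning takes about 0.2 N m (1.5 N sideways at the pin). It can be pushed round by the side of arm, sleeve or knob.
- arm (a point): Centre of the flat steel locking arm's upper face where the pin passes, 42 mm above the table, 135 mm from the axis. The arm is 30 mm wide, from 30 to 42 mm above the table, and ends 155 mm from the axis; the pin's sleeve on it is 24 mm across, from 42 to 66 mm. Behind it is the top's round plywood disc, 170 mm across, upper face at 60 mm.
- pin (a joint): Travel of the captive vertical locking pin, m: 0 = up, 0.020 = fully home, knob down on the sleeve. Steel, 12 mm, tip tapered to 10 mm over its last 2.5 mm. About 3 N of friction; stays where it is left. Away from a hole its tip meets the plate after about 4 mm and stops; within about 2 mm of a hole the taper slips in, pulling the arm true.
- knob (a point): Centre of the pin's black round knob, 32 mm across and 24 mm high, turning and going down with the pin. With the pin up it is 98 mm above the table (top of the knob at 110 mm, 20 mm free between knob and sleeve); fully home 78 mm.
- canvas: The wet striped painting fixed on the disc, 112 x 112 mm, 18 mm thick, its upper face 79 mm above the table; centred on the turning axis and turning with the top. Origin on the axis at table height. Not to be touched.
- palette_c (a point): Centre of the round white ceramic palette with six paint wells, 170 mm across, 12 mm high, lying on the table either to the left (y > 0) or to the right (y < 0) of the stand; this point is half-way up.
- sketchbook: Sketchbook 210 x 150 x 20 mm lying on the other side; origin at the centre of its underside.
- water_jar: Glass water jar 72 mm across, 100 mm high, behind the stand; origin under its centre.
- paint_jar: Blue paint jar 60 mm across, 75 mm high, behind the stand; origin under its centre.
- medium_bottle: Amber bottle 54 mm across, 140 mm high, behind the stand; origin under its centre.
- paint_tube: Paint tube 106 x 32 x 15 mm lying near the robot on the left; origin under its middle.
- brush: Paint brush about 190 mm long lying near the robot on the right; origin under its middle.

How it is judged (in metres and radians):
On the way, in this order (a step that is already met when the one before it is completed fails the run):
1. the locking arm is turned to the palette's side, near that hole (((world y of palette_c above 0 m and value of joint top between -0.74 and -0.46 rad) or (world y of palette_c below 0 m and value of joint top between 0.46 and 0.74 rad))), for 0.1 s.
2. the pin is pushed home (((world y of palette_c above 0 m and value of joint top between -0.74 and -0.46 rad) or (world y of palette_c below 0 m and value of joint top between 0.46 and 0.74 rad)) and value of joint pin above 0.018 m), for 0.2 s.
At the end, for the whole second after the job is handed in: The top stands within 0.14 rad of 0.6 rad to the palette's side (-0.6 if the palette is at y > 0, +0.6 if at y < 0), at rest, and the pin is pushed down at least 18 of its 20 mm, through the hole (all of step 2 and velocity of joint top below 0.05 rad/s); the robot touches nothing.
It fails at once if the wet painting is touched (contact force between canvas and the fingers above 0.3 N or contact force between canvas and the arm above 0.3 N).
It fails at once if another thing on the table is moved by more than 3 cm (distance of any of palette_c, sketchbook, water_jar, paint_jar, medium_bottle, paint_tube, brush from where it was at the start of the episode above 0.03 m).
It also fails if it takes over 64 s, if anything falls off the work surface, if the arm or the gripper's body presses on something with over 40 N, if the wrist force passes 120 N, or if a joint passes its speed limit or range.

### The arm

A 7-joint arm with a two-finger parallel gripper is mounted at the origin on the work surface. World frame = base frame: x ahead of the robot, y to its left, z up, the work surface at z = 0. Lengths are in mm, angles in rad, forces in N, time in s.
With the tool pointing down it reaches from about 400 to 850 mm from the base axis. Payload 6.9 kg.
Tool frame: the origin (TCP) lies at the very end of the fingers, on their centre line; the grasp point (between the pads) lies 19 mm behind it; z points along the fingers, y is the direction in which the jaws open and shut (so a half turn about z gives the same grasp; the last joint's range is limited). The gripper opens to 85 mm and grips with 20 to 120 N. Pads are 22 mm wide; open, the fingers measure 114 mm over their backs; the gripper's body (76 mm by 85 mm) begins 54 mm behind the grasp point. The pads swing forward as they close: fully open they stand 13 mm farther back than shut.
Start: joints at [-1.171, 0.507, -0.238, 1.5, 0.126, 1.149, -0.155], TCP at [181.612, 598.021, 231.275] pointing down, gripper open.
Joint ranges: [-3.08, 3.08], [-0.24, 2.05], [-1.43, 1.35], [0, 2.5], [-1.52, 4.66], [0.17, 1.96], [-2.89, 2.89]. Speed limits (rad/s): [2.39, 2.39, 3.14, 3.14, 3.14, 3.14, 3.14].

### API

Orientations are given as a unit quaternion [w, x, y, z].
In Python, from rig import * gives the robot as it stands.
- The arm moves only by the shell command python3 -m pendant 'ROWS' [OPENING] [FORCE]. ROWS is JSON, a list of rows, each a list of 4 numbers: the shift along the tool's x, y, z in cm, then the turn about the tool's z in rad. A call has 1 to 20 rows; each row is the pose to reach, as a shift and turn from the pose commanded when the call began, along the tool's axes at that moment; what a row does not reach only later rows make up. A row lasts 1/8 s, in which the tool goes at most 62.5 mm and 10.7 degrees, less where a joint would pass 70% of its speed; a pose out of reach is approached as far as the arm can. A call with a gripper value outside its range is refused whole. OPENING is the closure, from 0 (fully open) to 1 (shut), set as the call begins (- or left out, the last holds). The fingers move at their own pace and stop on an object; FORCE is the grip in N (left out, the last holds). Time passes only in rows, so rows that repeat a pose let the fingers close. It gives the time, the measured TCP pose, the force and the opening at its end, in the units of the state.
- state(): the state, without advancing time (a new reading comes with each control period).
- get_image(name): name is "scene" or "side" or "wrist"; returns (picture, depth): 420x560x3 uint8, red, green, blue; 420x560 float32, mm along the optical axis (not along the pixel's ray), 0 where there is no reading.
- calibration(name): a dict with "camera_matrix" (3x3 intrinsics, pixels), "extrinsics" (4x4, takes a point from camera to world coordinates). Camera axes: x right, y up, looking along -z (the intrinsics and any distortion apply to the point x, -y, -z); pixel columns grow to the right and rows downward; lengths in mm; the calibration is good to about 2 mm. A picture is of the moment at which its call begins: read the wrist's pose just before it. calibration takes no time and is no camera call; for the wrist camera it gives the pose at the moment of the call.
- job_done(): hands the job in, once; it reports no verdict.
The state is a dict: "t": time; "qpos": joint angles; "joint_vel": joint speeds; "effort": joint torques, N m; "tool_pos": TCP position; "orientation": TCP orientation; "contact_force": force on the tool from outside, world axes, zero at the start; "moment": the same for the moment, N m; "opening": finger opening in mm.
Only numpy, scipy, OpenCV 4.12 (cv2) and the standard library are available. Lean on these libraries where they do the work, as an engineer would, in place of code of your own. Each camera call takes 0.05 s, during which the arm holds its last target. There are 200 camera calls.

## Working session

There is one attempt and no reset: what is moved stays moved. The work goes in short steps, Python scripts to look and compute and a shell command to move; the robot and the scene stay as the last step left them, time stands still between calls to the robot, and variables do not carry over. Pictures are saved under pics/ and viewed, about 8 in all and at most 12, crops included, and the job is handed in when it is done.

```bash
mkdir -p pics; ls; python3 - <<'E'
from rig import *
import cv2,numpy as np
s=state();print(s)
for n in("scene","side"):
    im,d=get_image(n);np.savez(f"{n}.npz",im=im,d=d,K=calibration(n)["camera_matrix"],E=calibration(n)["extrinsics"])
    cv2.imwrite(f"pics/{n}0.png",im[:,:,::-1])
    print(calibration(n))
E
```

```text
pics
{'t': 0.0, 'qpos': array([-1.17048168,  0.50834661, -0.23750707,  1.5011404 ,  0.12569482,
        1.14892782, -0.15481231]), 'joint_vel': array([ 0.00214238, -0.0002785 , -0.00027232,  0.0003884 , -0.00079744,
       -0.00132789,  0.00186041]), 'effort': array([-6.35884953e-04, -6.20602942e+01, -2.18685552e+00, -2.49655151e+01,
        1.27375801e-02,  1.16749879e-02,  3.13109410e-05]), 'tool_pos': array([181.53535165, 597.51441402, 230.42101922]), 'orientation': array([-1.13992475e-04,  1.46879810e-01,  9.89153922e-01, -9.09893192e-04]), 'contact_force': array([-0.18557704, -0.19823356,  0.6666752 ]), 'moment': array([0.01575524, 0.02209814, 0.01748318]), 'opening': 85.57043470578702}
{'camera_matrix': array([[509.15124886,   0.        , 277.82507247],
       [  0.        , 509.15124886, 211.21048877],
       [  0.        ,   0.        ,   1.        ]]), 'extrinsics': array([[ 6.40478977e-01, -4.78406446e-01,  6.00761144e-01,
         1.20445146e+03],
       [ 7.67866154e-01,  4.12138603e-01, -4.90431792e-01,
        -5.28788301e+02],
       [-1.29711281e-02,  7.75415401e-01,  6.31318228e-01,
         7.73022730e+02],
       [ 0.00000000e+00,  0.00000000e+00,  0.00000000e+00,
         1.00000000e+00]])}
{'camera_matrix': array([[496.23162872,   0.        , 270.47469689],
       [  0.        , 496.23162872, 210.20233312],
       [  0.        ,   0.        ,   1.        ]]), 'extrinsics': array([[ 9.34565802e-01,  1.96398055e-01, -2.96672489e-01,
         2.20104505e+02],
       [-3.55784811e-01,  5.20523163e-01, -7.76191217e-01,
        -9.24754556e+02],
       [ 1.98245657e-03,  8.30953332e-01,  5.56338592e-01,
         7.43072741e+02],
       [ 0.00000000e+00,  0.00000000e+00,  0.00000000e+00,
         1.00000000e+00]])}
```

View pics/scene0.png

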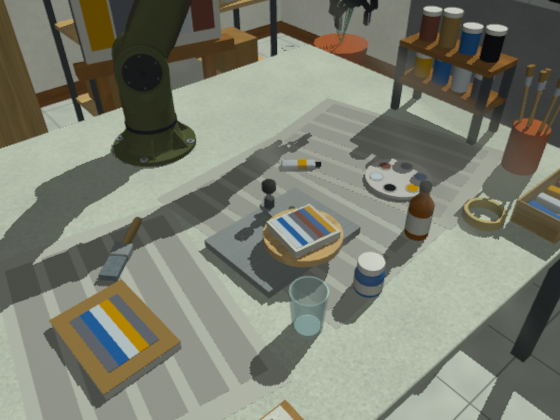

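View pics/side0.png

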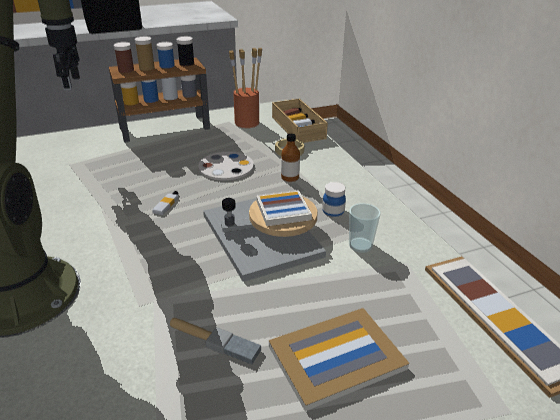

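The scene view shows the palette at (395,181), the knob at (268,187), the painting at (303,230) and the plate's grey corners. The side view shows the palette at (227,166), on the +y side, and the knob at (229,204). Next I'll measure the positions.

```bash
cat > h.py <<'E'
import numpy as np,cv2
def cloud(im,d,K,E):
    v,u=np.mgrid[:d.shape[0],:d.shape[1]]
    x=(u-K[0,2])/K[0,0]*d;y=(v-K[1,2])/K[1,1]*d
    return np.stack([x,-y,-d],-1)@E[:3,:3].T+E[:3,3]
E
python3 - <<'E'
from h import *
for n,kn,cv,pa in(("scene",(268,187),(303,230),(395,181)),("side",(229,204),(285,208),(227,166))):
    f=np.load(n+".npz");im=f["im"];P=cloud(im,f["d"],f["K"],f["E"])
    def win(c,r):return P[c[1]-r:c[1]+r,c[0]-r:c[0]+r].reshape(-1,3)
    k=win(kn,14);k=k[(k[:,2]>84)&(k[:,2]<125)];print(n,"knob",len(k),k.min(0),k.max(0))
    t=k[k[:,2]>k[:,2].max()-6];print(" knobtop",t.mean(0),(t.min(0)+t.max(0))/2)
    c=win(cv,55);c=c[(c[:,2]>74)&(c[:,2]<84)&(np.hypot(*(c[:,:2]-np.median(c[:,:2],0)).T)<95)]
    r=cv2.minAreaRect(c[:,:2].astype(np.float32));print(" canvas",len(c),r,np.median(c[:,2]))
    q=win(pa,40);q=q[(q[:,2]>6)&(q[:,2]<18)];r=cv2.minAreaRect(q[:,:2].astype(np.float32));print(" palette",r)
    m=(P[...,2]>15)&(P[...,2]<25);m=m.astype(np.uint8);m[:,:]=cv2.morphologyEx(m,cv2.MORPH_OPEN,np.ones((3,3)))
    nl,L,st,ce=cv2.connectedComponentsWithStats(m)
    for i in range(1,nl):
        if st[i,4]>1500:
            q=P[L==i];print(" comp",st[i],cv2.minAreaRect(q[:,:2].astype(np.float32)),np.median(q[:,2]))
E
```

```text
scene knob 184 [463.6006673   17.43683832  88.00250818] [499.10846837  50.14509846 112.25176455]
 knobtop [483.35673997  33.07418    109.56619257] [483.42155628  35.32641431 109.25294455]
 canvas 1959 ((615.7474365234375, 17.50228500366211), (114.1201400756836, 115.85713958740234), 83.0208511352539) 78.93421017193532
 palette ((532.6788330078125, 406.26605224609375), (190.13333129882812, 264.58648681640625), 50.097999572753906)
 comp [ 205  209   97   83 3346] ((558.1728515625, -47.58232879638672), (215.23895263671875, 162.1161346435547), 2.1707327365875244) 19.997812908831918
 comp [  50  280  130  115 7911] ((555.6329956054688, -394.0293273925781), (215.2462615966797, 152.19622802734375), 3.1720523834228516) 20.20807567676036
side knob 159 [463.40531396  16.82870559  85.49856006] [495.3224307   46.8167587  112.51272209]
 knobtop [478.92075077  32.14350466 108.80084825] [478.51608522  32.23971174 109.5213348 ]
 canvas 1156 ((612.8231811523438, 15.917335510253906), (119.12368774414062, 113.19608306884766), 83.43473815917969) 77.94923394862616
 palette ((579.8634033203125, 406.3349914550781), (532.5176391601562, 174.0678253173828), 72.22871398925781)
 comp [ 204  207  122   69 3395] ((552.9231567382812, 14.224288940429688), (211.5010223388672, 286.2421875), 3.3366615772247314) 19.180808696829104
 comp [ 433  260  127  125 5031] ((907.9169311523438, -420.55535888671875), (331.03240966796875, 93.98700714111328), 89.93769073486328) 18.602594068132703
 comp [ 269  309  140   97 7623] ((554.7039184570312, -394.2475891113281), (212.4746856689453, 155.1222381591797), 3.318146228790283) 19.69606832883221
```

```bash
python3 -m pendant '[[-3,-3,0,0],[-7,-7,0,0],[-11,-11,0,0],[-15,-15,0,0],[-19,-19,0,0],[-23,-23,0,0],[-27,-27,0,0],[-31,-31,0,0],[-35,-35,0,0],[-39,-39,0,0],[-42,-42,0,0],[-44,-44.3,0,0],[-45.1,-45.3,0,0],[-45.1,-45.3,0,0],[-45.1,-45.3,0,0]]' 0 20
python3 - <<'E'
from rig import *
from h import *
s=state();print(s["tool_pos"],s["orientation"],s["contact_force"])
c=calibration("wrist");im,d=get_image("wrist");np.savez("wrist.npz",im=im,d=d,K=c["camera_matrix"],E=c["extrinsics"])
cv2.imwrite("pics/w1.png",im[:,:,::-1])
f=np.load("scene.npz");cv2.imwrite("pics/sc.png",cv2.resize(f["im"][170:300,190:380,::-1],None,fx=4,fy=4,interpolation=cv2.INTER_CUBIC))
E
```

```text
t: 1.98
tool_pos: [481.0, 35.0, 231.1]
orientation: [-0.0, 0.146, 0.989, 0.0]
contact_force: [-0.5, -0.1, 0.1]
opening: 86.0
[480.99883062  35.03343095 231.14353232] [-3.68577072e-04  1.45938820e-01  9.89293512e-01  2.67263380e-04] [-0.45622461 -0.09569393  0.13061518]
```

View pics/w1.png

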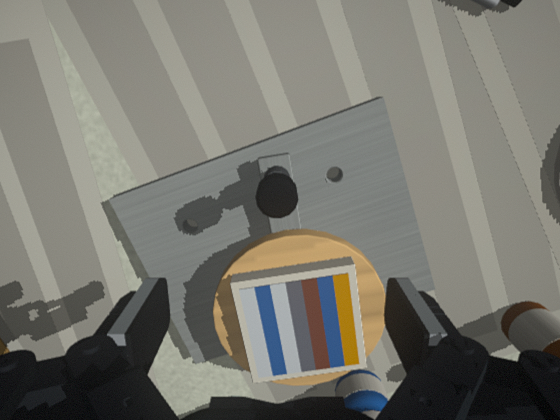

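View pics/sc.png

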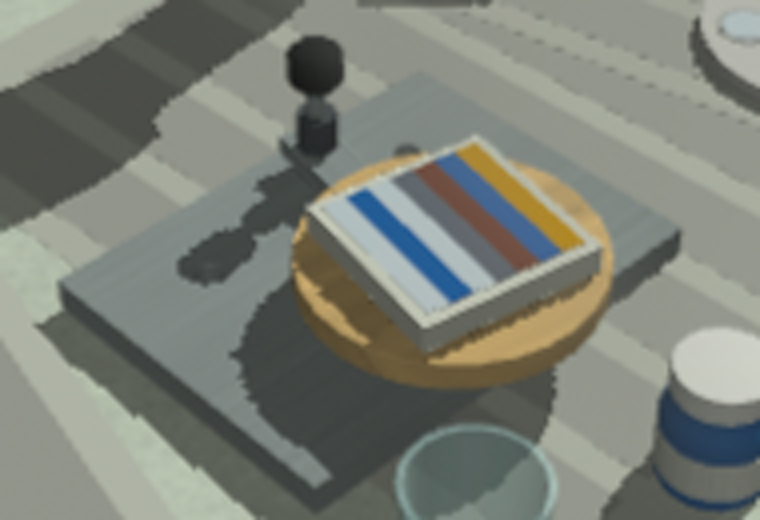

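The wrist view shows the left hole at about (335,174), the knob at (277,195) and the canvas centred at about (300,321). That's enough to intersect the pixel rays with planes at known heights.

```bash
python3 - <<'E'
from h import *
f=np.load("wrist.npz");K=f["K"];E=f["E"];im=f["im"];print(E.round(3))
def at(u,v,z):
    r=E[:3,:3]@np.array([(u-K[0,2])/K[0,0],-(v-K[1,2])/K[1,1],-1]);return E[:3,3]+r*(z-E[2,3])/r[2]
g=cv2.cvtColor(im,cv2.COLOR_RGB2GRAY)
def blob(x0,x1,y0,y1,th):
    m=(g[y0:y1,x0:x1]<th).astype(np.uint8);n,L,s,c=cv2.connectedComponentsWithStats(m);i=1+s[1:,4].argmax();return s[i],c[i]+[x0,y0]
print(g[160:190:3,320:352:3])
s,h=blob(320,352,160,190,115);print("hole",s,h,at(*h,20))
s,k=blob(250,305,170,222,42);print("knob",s,k,at(*k,108))
P=cloud(im,f["d"],K,E);q=P[255:390,225:375].reshape(-1,3);c=q[(q[:,2]>75)&(q[:,2]<83)];r=cv2.minAreaRect(c[:,:2].astype(np.float32));print("canvas",r)
m=P[170:222,250:305].reshape(-1,3);m=m[m[:,2]>105];print("knob cloud",m.mean(0),(m.min(0)+m.max(0))/2)
H=at(*h,20)[:2];A=np.array(r[0])
for p in(H,m.mean(0)[:2],at(*k,110)[:2]):print(np.hypot(*(p-A)),np.arctan2(p[1]-A[1],A[0]-p[0]))
E
```

```text
[[ 2.88000e-01 -9.11000e-01 -2.95000e-01  4.05563e+02]
 [ 9.58000e-01  2.74000e-01  8.80000e-02  5.69570e+01]
 [ 0.00000e+00 -3.08000e-01  9.51000e-01  3.74025e+02]
 [ 0.00000e+00  0.00000e+00  0.00000e+00  1.00000e+00]]
[[130 129 130 126 129 128 129 130 128 127 128]
 [130 128 128 130 130 130 127 129 127 125 129]
 [129 129 127 126 117 110 129 128 128 128 129]
 [128 126 129  94  84  83  74 110 127 128 126]
 [127 128 127  83  85  85  76  62 128 125 130]
 [127 128 116  83  85  85  59  62 131 129 126]
 [126 123 133  69  66  63  61  86 129 126 128]
 [125 126  95 136  87  73  94 126 130 130 127]
 [124 126 127 123 127 131 131 129 128 129 130]
 [125 126 130 129 130 126 128 129 128 127 127]]
hole [  6   6  17  17 215] [334.53488372 174.0372093 ] [498.39673779  87.46839665  20.        ]
knob [   6    1   42   47 1370] [275.69489051 194.9620438 ] [478.129305    34.43727834 108.        ]
canvas ((613.8264770507812, 17.308502197265625), (112.22673034667969, 113.447265625), 82.88565826416016)
knob cloud [478.60074279  34.7833234  112.00305963] [450.89798209  37.895201   239.65715297]
135.07936739372968 0.5461458114515193
136.3501689901246 0.12851481380692673
137.33646756611301 0.12628947147540123
```

```bash
python3 -m pendant '[[0.08,-0.08,4,0],[0.08,-0.08,8,0],[0.08,-0.08,11,0],[0.08,-0.08,13.5,0],[0.08,-0.08,15,0],[0.08,-0.08,15.1,0],[0.08,-0.08,15.1,0]]' 0 20 && python3 -m pendant '[[0,0,0,0],[0,0,0,0],[0,0,0,0],[0,0,0,0],[0,0,0,0],[0,0,0,0],[0,0,0,0],[0,0,0,0]]' 1 20
```

```text
t: 2.9
tool_pos: [480.7, 33.7, 80.8]
orientation: [0.0, 0.146, 0.989, 0.0]
contact_force: [0.1, 0.1, 0.2]
opening: 85.4
t: 3.9
tool_pos: [480.8, 33.0, 80.3]
orientation: [0.0, 0.147, 0.989, 0.0]
contact_force: [0.6, 0.0, 2.4]
opening: 30.9
```

```bash
python3 -m pendant '[[0.07,0.55,0,0],[0.13,1.1,0,0],[0.16,1.65,0,0],[0.18,2.2,0,0],[0.16,2.8,0,0],[0.14,3.4,0,0],[0.08,3.95,0,0],[0.01,4.46,0,0],[-0.11,5.05,0,0],[-0.23,5.6,0,0],[-0.23,5.6,0,0],[-0.23,5.6,0,0],[-0.23,5.6,0,0]]' && python3 - <<'E'
from rig import *
from h import *
s=state();print(s["tool_pos"],s["contact_force"],s["moment"])
im,d=get_image("side");cv2.imwrite("pics/s2.png",cv2.resize(im[120:300,150:390,::-1],None,fx=3,fy=3))
E
```

```text
t: 5.52
tool_pos: [496.0, 85.9, 79.1]
orientation: [-0.003, 0.147, 0.989, -0.001]
contact_force: [-5.9, 0.1, -1.6]
opening: 31.0
[496.0081714   85.91555336  79.09970561] [-5.88700618  0.06907282 -1.56400094] [-0.05667477  1.03320906 -0.61649943]
```

View pics/s2.png

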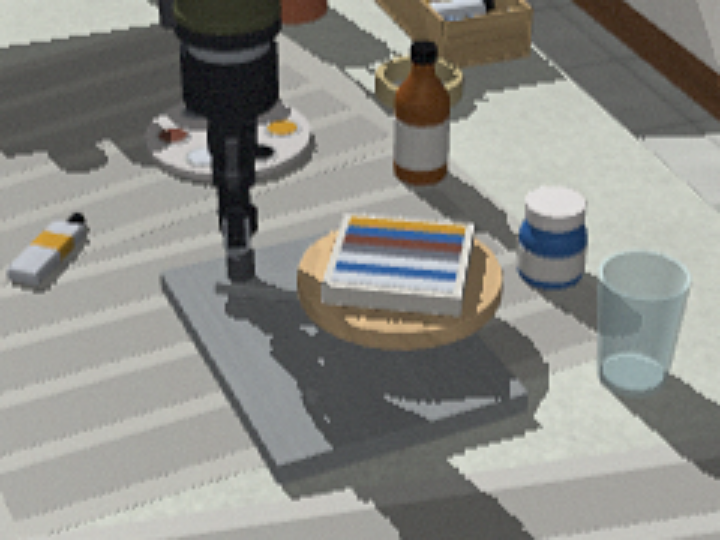

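The knob has turned with the arm, and the arm is now near the left hole, about 2.5 mm short. I'll press down 6 mm and feel for the hole.

```bash
python3 -m pendant '[[-0.03,0.12,0.2,0],[-0.06,0.24,0.4,0],[-0.06,0.24,0.6,0],[-0.06,0.24,0.8,0],[-0.06,0.24,0.8,0],[-0.06,0.24,0.8,0]]'
```

```text
t: 6.32
tool_pos: [497.3, 87.7, 71.3]
orientation: [-0.003, 0.147, 0.989, -0.001]
contact_force: [-5.6, -1.2, -0.5]
opening: 30.8
```

```bash
python3 -m pendant '[[0,0,0.3,0],[0,0,0.6,0],[0,0,0.9,0],[0,0,1.2,0],[0,0,1.2,0],[0,0,1.2,0]]' 1 40 && python3 - <<'E'
from rig import *
from h import *
im,d=get_image("side");cv2.imwrite("pics/s3.png",cv2.resize(im[170:240,195:315,::-1],None,fx=6,fy=6))
E
```

```text
t: 7.08
tool_pos: [497.8, 88.2, 60.7]
orientation: [-0.002, 0.147, 0.989, -0.0]
contact_force: [-9.3, -1.0, 14.5]
opening: 30.6
```

View pics/s3.png

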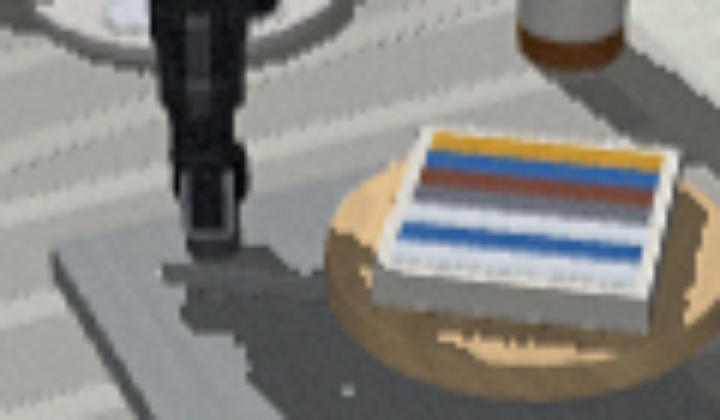

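The fingers are down with the knob, and a 14.5 N reaction suggests the knob has seated. I'll press a little more, then release, rise and measure the knob height.

```bash
python3 -m pendant '[[0,0,0.15,0],[0,0,0.25,0],[0,0,0.25,0]]' && python3 -m pendant '[[0,0,0,0],[0,0,0,0],[0,0,0,0],[0,0,0,0],[0,0,0,0],[0,0,0,0],[0,0,0,0],[0,0,0,0]]' 0 && python3 -m pendant '[[0,0,-1,0],[0,0,-4,0],[0,0,-8,0],[0,0,-12,0],[0,0,-16,0],[0,0,-16,0],[0,0,-16,0]]' && python3 - <<'E'
from rig import *
from h import *
c=calibration("wrist");im,d=get_image("wrist");cv2.imwrite("pics/w4.png",im[:,:,::-1])
P=cloud(im,d,c["camera_matrix"],c["extrinsics"]);q=P.reshape(-1,3);k=q[(np.hypot(q[:,0]-498,q[:,1]-87.5)<13)]
print(len(k),np.percentile(k[:,2],[10,50,90,99]));t=k[k[:,2]>np.median(k[:,2])-4];print(t.mean(0))
print(state()["contact_force"])
E
```

```text
t: 7.5
tool_pos: [498.9, 89.4, 60.3]
orientation: [-0.0, 0.147, 0.989, 0.001]
contact_force: [-12.4, 1.6, 36.7]
opening: 30.6
t: 8.5
tool_pos: [500.3, 88.0, 57.8]
orientation: [0.0, 0.147, 0.989, -0.0]
contact_force: [-0.7, 0.8, 0.4]
opening: 84.9
t: 9.38
tool_pos: [499.9, 88.0, 217.8]
orientation: [0.0, 0.147, 0.989, -0.0]
contact_force: [-0.2, -0.5, -0.4]
opening: 85.3
2883 [ 89.35483153 292.74248152 297.27917024 298.43802276]
[489.90718258  89.97349793 294.80567261]
[-0.08828746 -0.05614829 -0.43296478]
```

View pics/w4.png

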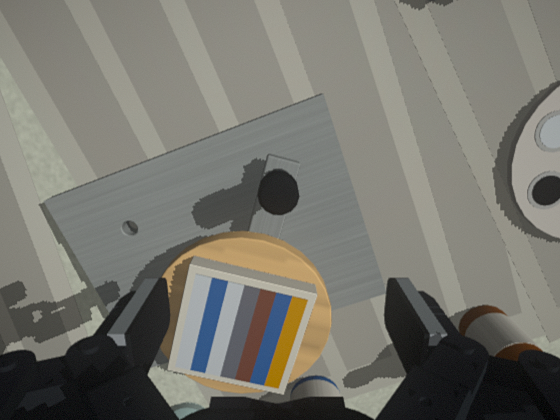

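The wrist view shows the arm over the left hole, the knob at (278,191), the right hole free at (130,228) and nothing touched. My height sample picked up the gripper, so I'll redo it using only points below the gripper.

```bash
python3 - <<'E'
from rig import *
from h import *
c=calibration("wrist");im,d=get_image("wrist")
P=cloud(im,d,c["camera_matrix"],c["extrinsics"]);k=P[180:203,267:290].reshape(-1,3);print("knob top",np.median(k,0))
a=k.mean(0);print(np.hypot(a[0]-613.8,a[1]-17.3),np.arctan2(a[1]-17.3,613.8-a[0]))
f,dd=get_image("scene");g=np.load("scene.npz");print("joint vel",abs(state()["joint_vel"]).max())
for n,w in(("palette",(160,200,360,430)),("tube",(155,175,280,325)),("bottle",(195,235,405,435)),("paint jar",(255,290,355,385)),("sketchbook",(290,380,60,175)),("brush",(220,280,95,145))):
    y0,y1,x0,x1=w;print(n,"median depth change",np.median(abs(dd-g["d"])[y0:y1,x0:x1]))
E
```

```text
knob top [495.28482469  89.46839652  90.03877179]
139.18125241617003 0.5455002092647585
joint vel 0.0025944601238586922
palette median depth change 2.5222168
tube median depth change 2.8684692
bottle median depth change 2.1574097
paint jar median depth change 1.6690979
sketchbook median depth change 1.6147156
brush median depth change 2.0543213
```

The knob top is at 90 mm, which means the full 20 mm of travel. Its angle of 0.5455 rad matches the hole's measured angle of 0.546 rad. The robot is clear, so I'm handing in.

```bash
python3 -c "from rig import *; print(job_done())"
```

```text
the job is handed in; nothing more can be done
None
```

I turned the stand's locking arm to the left hole, on the palette's side, and pushed the locking pin fully home. I did this by gripping the knob, moving it round the arc and pressing down. I then released it, lifted clear and handed the job in at about 9.5 s of the 64 s allowed; no verdict was reported.

**Last checks:**
- **Pin travel:** the knob top is at 90 mm, down from 110 mm, which is the full 20 mm.
- **Alignment:** the knob sits at 0.5455 rad from the robot-facing direction, and the hole measured 0.546 rad. I did not measure the joint value of the top directly. The plate lay about 0.05 rad turned, so the top should be well within the allowed range.
- **Other things on the table:** the painting was clear of the fingers in the pictures. Depth over six of the other things changed by no more than 3 mm, which is about the noise level. I did not depth-check the water jar.
- **Forces:** the highest reading at the end of a move was about 39 N at the wrist while seating the pin. After release it read below 1 N, so the robot is touching nothing.

**Disagreements:**
- My first height check of the knob picked up the gripper and was wrong; I repeated it on the knob alone.
- In that repeat the knob measured 139 mm from the axis instead of 135 mm, which I put down to camera error.

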